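# Scan and close a split sample-tube carrier

### The job

First scan the open tube carrier: squeeze the trigger of the code reader clamped on the stand beside it fully home for a moment and let it spring back. Then take the loose upper half of the carrier, fit it over the two dowels of the lower half (large hole on large dowel) and press it down against the sprung cradle until the two halves meet flush all round. Finish while still holding the halves pressed together, because the springs lift the upper half if you let go; leave the tube rack, the bottle and the tip box where they are.

Things in the scene. Friction and masses are not known exactly. Their poses are not given: they have to be found in the camera images.
- seat (a point): Centre of the top rim (the split plane, 40 mm above the table) of the fixed lower half of the carrier: a dark grey plastic block 80 (x) by 150 (y) by 32 mm on a dark foot plate 100 by 170 by 8 mm. z up, y along the block. Two steel dowels stand on the rim at y = +58 and -58 mm; three sample tubes lie in a sprung cradle between them.
- dowel_large (a point): Tip of the thick dowel, diameter 16 mm, on the lower half at y = +58 mm from seat; 24 mm above the rim. Straight for 15 mm from the rim, then tapering to 9 mm at the tip.
- dowel_small (a point): Tip of the thin dowel, diameter 8 mm, on the lower half at y = -58 mm from seat; 24 mm above the rim. Straight for 15 mm, then tapering to 1 mm at the tip.
- cradle (a joint): How far the sprung cradle in the lower half is pressed down (m): 0 free, its two rubber rails (along y, 27 mm either side of the middle) then 6 mm above the rim; 0.006 when level with the rim. About 6 N starts it, about 12.5 N in all brings it level; the upper half's weight counts towards that but alone does not sink it. Then the rim is the solid stop.
- cover_grip (a point): Centre of the grip rib on the loose upper half (0.3 kg, lies on the table, grip up): a dark grey plastic plate 80 (x) by 150 (y) by 12 mm with a rib 24 (x) by 60 (y) by 36 mm tall on top, in the middle. This point is 30 mm above the underside, 18 mm above the plate's top face. Closed, it is 30 mm straight above seat with x and y axes the same way; resting unpressed, 36 mm.
- hole_large (a point): Mouth, at the plate's top face, of the upper half's large through hole, diameter 18 mm, at y = +58 mm from cover_grip. It goes over the thick dowel.
- hole_small (a point): Mouth, at the plate's top face, of the upper half's small through hole, diameter 10 mm, at y = -58 mm from cover_grip. It goes over the thin dowel.
- squeeze (a point): Where to squeeze the gun-shaped code reader that lies on its side, fixed on a stand about 150 mm from the lower half, facing it (this point's -x). 75 mm above the table, z up. The black grip, 30 mm thick and tall, runs along y: back face 20 mm away at +x, front 10 mm at -x. Close two fingers along x on grip and trigger: 51 mm wide free, 42 squeezed. Free room below down to 8 mm above the table.
- trigger (a joint): Angle of the light grey trigger blade (8 thick, 20 tall, 50 mm long along y) in front of the reader's grip, hinged at the end by the reader's head: 0 free, 0.25 rad home on its stop. Its outer face is 31 mm from squeeze at -x when free, 22 mm when home. A spring returns it; home takes about 6 N. The head, 103 mm above the table at its highest, begins 42 mm from squeeze at -y.
- rack: Bystander: aluminium rack full of upright capped sample tubes, 90 by 150 by 94 mm; origin at the centre of its underside.
- flask: Bystander: white capped bottle, diameter 70 mm, 140 mm tall; origin at the centre of its underside.
- tipbox: Bystander: box of pipette tips, 80 by 120 by 63 mm; origin at the centre of its underside.
Not all that is in view belongs to the job. Leave any blue or green look-alike of the part that bears cover_grip alone.

How it is judged:
By the outcome, as a careful person would: the job done as asked, in the order asked, and still so for the second after the job is handed in, while the arm keeps its last pose, push and grip.
It also fails if it takes over 54 s, if anything falls off the work surface, if the arm or the gripper's body presses on something with over 40 N, if the wrist force passes 120 N, or if a joint passes its speed limit or range.

### The arm

A 6-joint arm with a two-finger parallel gripper is mounted at the origin on the work surface. World frame = base frame: x ahead of the robot, y to its left, z up, the work surface at z = 0. Lengths are in m, angles in rad, forces in N, time in s.
With the tool pointing down it reaches from about 0.375 to 0.9 m from the base axis. Payload 3.1 kg.
Tool frame: the origin (TCP) lies at the very end of the fingers, on their centre line; the grasp point (between the pads) lies 19 mm behind it (tcp_to_grasp is the distance from the TCP to the grasp point, in m); z points along the fingers, y is the direction in which the jaws open and shut (so a half turn about z gives the same grasp; the last joint's range is limited). The gripper opens to 85 mm and grips with 20 to 120 N. Pads are 22 mm wide; open, the fingers measure 114 mm over their backs; the gripper's body (76 mm by 85 mm) begins 54 mm behind the grasp point. The pads swing forward as they close: fully open they stand 13 mm farther back than shut.
Start: joints at [1.058, 0.527, 1.433, -0, 1.181, -0.178], TCP at [0.205, 0.59, 0.231] pointing down, gripper open.
Joint ranges: [-3.08, 3.08], [-0.75, 2.2], [0.22, 2.44], [-1.43, 4.57], [0, 2.65], [-2.85, 2.85]. Speed limits (rad/s): [2.79, 2.79, 3.14, 3.14, 3.14, 3.14].

### API

Orientations are given as a unit quaternion [x, y, z, w].
In Python, from station import sense, snapshot, camera_info, sign_off, tcp_to_grasp gives the robot as it stands.
- The arm moves only by the shell command python3 -m inch 'ROWS' [FORCE]. ROWS is JSON, a list of rows, each a list of 3 entries, a list of its own where there are three numbers: the closure, from -1 (fully open) to 1 (shut), so that 0 is half open, then the shift along the tool's x, y, z normalised to -1 to 1, where 1 is 10 cm, then the turn, a rotation vector about the tool's x, y, z normalised to -1 to 1, where 1 is 360 degrees. In form: [[jaw, [dx, dy, dz], [ax, ay, az]], ...]. A call has 1 to 20 rows; each row is the pose to reach, as a shift and turn from the pose commanded when the call began, along the tool's axes at that moment, turning the shorter way round; what a row does not reach only later rows make up. A row lasts 1/10 s, in which the tool goes at most 50 mm and 8.59 degrees, less where a joint would pass 70% of its speed; a pose out of reach is approached as far as the arm can. A call with a number of a shift or a turn outside -1 to 1 is refused whole. A call with a gripper value outside its range is refused whole. The fingers move at their own pace and stop on an object; FORCE is the grip in N (left out, the last holds). Time passes only in rows, so rows that repeat a pose let the fingers close. It gives the time, the measured TCP pose, the force and the opening at its end, in the units of the state.
- sense(): the state, without advancing time (a new reading comes with each control period).
- snapshot(name): name is "scene" or "top" or "wrist"; returns (picture, depth): 400x640x3 uint8, blue, green, red; 400x640 float32, m along the optical axis (not along the pixel's ray), 0 where there is no reading.
- camera_info(name): a dict with "K" (3x3 intrinsics, pixels), "dist" ([k1, k2, p1, p2, k3] as OpenCV has them; the pictures are not rectified), "origin" and "orientation" of the camera in the world. Camera axes: x right, y down, z forward; pixel columns grow to the right and rows downward; lengths in m; the calibration is good to about 2 mm. A picture is of the moment at which its call begins: read the wrist's pose just before it. camera_info takes no time and is no camera call; for the wrist camera it gives the pose at the moment of the call.
- sign_off(): hands the job in, once; it reports no verdict.
The state is a dict: "t": time; "q": joint angles; "qd": joint speeds; "tau": joint torques, N m; "tcp_pos": TCP position; "tool_rot": TCP orientation; "force": force on the tool from outside, world axes, zero at the start; "ft_torque": the same for the moment, N m; "finger_gap": opening from 0.0 (shut) to 1.0 (fully open).
Only numpy, scipy, OpenCV 4.12 (cv2) and the standard library are available. Lean on these libraries where they do the work, as an engineer would, in place of code of your own. Each camera call takes 0.05 s, during which the arm holds its last target.

## Working session

There is one attempt and no reset: what is moved stays moved. The work goes in short steps, Python scripts to look and compute and a shell command to move; the robot and the scene stay as the last step left them, time stands still between calls to the robot, and variables do not carry over. Pictures are saved under pics/ and viewed, and the job is handed in when it is done.

```bash
ls; mkdir -p pics
python3 - <<'E'
from station import *
import cv2,json,numpy as np
print(sense(), tcp_to_grasp if not callable(tcp_to_grasp) else tcp_to_grasp())
for n in ["scene","top","wrist"]:
    ci=camera_info(n); print(n,ci)
    p,d=snapshot(n); cv2.imwrite(f"pics/{n}0.png",p); np.save(f"{n}0.npy",d)
    np.savez(f"{n}0.npz",p=p,d=d,K=ci["K"],dist=ci["dist"],o=ci["origin"],q=ci["orientation"])
E
```

```text
pics
{'t': 0.0, 'q': array([ 1.05750437e+00,  5.28476436e-01,  1.43394233e+00,  2.19835995e-05,
        1.18138208e+00, -1.78479658e-01]), 'qd': array([ 1.42909344e-03,  5.65785906e-05, -9.97133304e-05, -5.18162481e-04,
       -3.75727551e-05, -1.07464440e-04]), 'tau': array([-1.42030214e-03, -4.42344689e+01, -1.78026187e+01, -2.41105254e-04,
        8.48252792e-03,  2.08766593e-06]), 'tcp_pos': array([0.20495904, 0.58966287, 0.23031458]), 'tool_rot': array([ 1.66629349e-01,  9.86018986e-01, -1.03526152e-03, -3.83884487e-04]), 'force': array([0.13121822, 1.10329386, 0.49118433]), 'ft_torque': array([-0.0109464 , -0.01791701, -0.05042701]), 'finger_gap': 0.9950342143610378} 0.0187
scene {'K': array([[472.04358052,   0.        , 317.82141202],
       [  0.        , 472.04358052, 199.29100011],
       [  0.        ,   0.        ,   1.        ]]), 'dist': array([0.01288458, 0.        , 0.        , 0.        , 0.        ]), 'origin': array([1.04030243, 0.68908735, 0.96565309]), 'orientation': array([ 0.28045094,  0.88711195, -0.34653124, -0.11956486])}
top {'K': array([[454.25680366,   0.        , 315.33903666],
       [  0.        , 454.25680366, 197.00448176],
       [  0.        ,   0.        ,   1.        ]]), 'dist': array([0.03107096, 0.        , 0.        , 0.        , 0.        ]), 'origin': array([ 0.34671731, -0.00467836,  1.50681383]), 'orientation': array([-0.70462808,  0.70584404, -0.05299472,  0.04974953])}
wrist {'K': array([[315.78301334,   0.        , 314.25617281],
       [  0.        , 315.78301334, 199.43044775],
       [  0.        ,   0.        ,   1.        ]]), 'dist': array([0.00217084, 0.        , 0.        , 0.        , 0.        ]), 'origin': array([0.13965675, 0.61297115, 0.37293201]), 'orientation': array([0.80702736, 0.57419195, 0.07920736, 0.11285669])}
```

View pics/scene0.png

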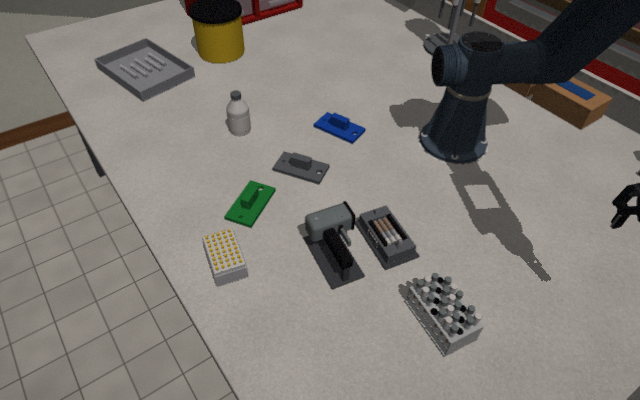

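View pics/top0.png

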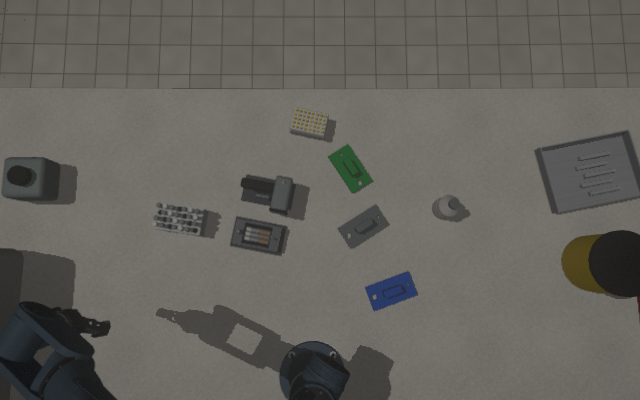

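View pics/wrist0.png

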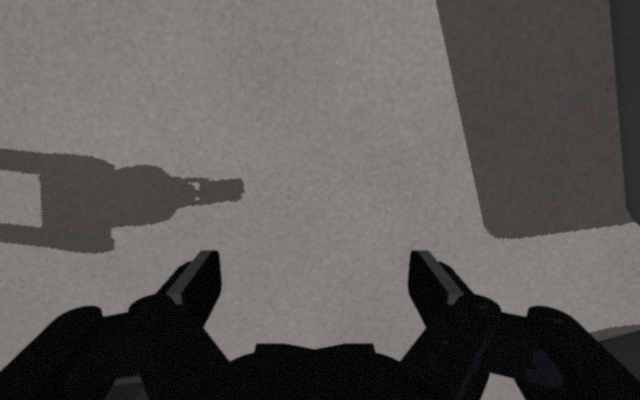

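```bash
cat > h.py <<'E'
import numpy as np,cv2
from scipy.spatial.transform import Rotation as R
class Cam:
    def __init__(s,f):
        z=np.load(f); s.p=z["p"]; s.d=z["d"]; s.K=z["K"]; s.dist=z["dist"]; s.o=z["o"]; s.R=R.from_quat(z["q"]).as_matrix()
    def rays(s,uv):
        n=cv2.undistortPoints(np.array(uv,float).reshape(-1,1,2),s.K,s.dist).reshape(-1,2)
        return np.c_[n,np.ones(len(n))]
    def plane(s,uv,z):
        r=s.rays(uv)@s.R.T
        return s.o+r*((z-s.o[2])/r[:,2])[:,None]
    def cloud(s):
        v,u=np.mgrid[0:400,0:640]
        r=s.rays(np.stack([u.ravel(),v.ravel()],1))
        return ((r*s.d.reshape(-1,1))@s.R.T+s.o).reshape(400,640,3)
    def proj(s,P):
        P=np.atleast_2d(P); c=(P-s.o)@s.R
        return cv2.projectPoints(c,np.zeros(3),np.zeros(3),s.K,s.dist)[0].reshape(-1,2)
def snap(n,name):
    from station import snapshot,camera_info
    ci=camera_info(n); p,d=snapshot(n)
    np.savez(name+".npz",p=p,d=d,K=ci["K"],dist=ci["dist"],o=ci["origin"],q=ci["orientation"])
    cv2.imwrite(f"pics/{name}.png",p); return Cam(name+".npz")
E
python3 - <<'E'
from h import *
c=Cam("top0.npz")
cr=c.p[100:320,140:480]; cv2.imwrite("pics/topz.png",cv2.resize(np.clip(cr*1.6,0,255).astype(np.uint8),None,fx=2.35,fy=2.35,interpolation=cv2.INTER_CUBIC))
X=c.cloud()
for n,uv in dict(cover=(363,227),rib=(365,227),seat=(258,236),squeeze=(255,187),head=(283,194),flask=(447,207),rack=(180,219),tip=(310,123),blue=(391,291),green=(350,168),table=(330,280)).items():
    print(n,X[uv[1],uv[0]].round(3))
c=Cam("scene0.npz");X=c.cloud()
for n,uv in dict(cover=(300,165),head=(330,222),flask=(238,110),rack=(440,305),table=(330,380)).items():
    print(n,X[uv[1],uv[0]].round(3))
cr=c.p[120:370,200:500]; cv2.imwrite("pics/scenez.png",cv2.resize(np.clip(cr*1.3,0,255).astype(np.uint8),(720,600),interpolation=cv2.INTER_CUBIC))
E
```

```text
cover [ 0.462 -0.164  0.052]
rib [ 0.463 -0.172  0.043]
seat [0.435 0.174 0.036]
squeeze [0.587 0.179 0.088]
head [0.562 0.09  0.103]
flask [ 0.519 -0.418  0.111]
rack [0.488 0.418 0.063]
tip [0.806 0.006 0.058]
blue [ 0.261 -0.25   0.041]
green [ 0.656 -0.125  0.049]
table [ 0.294 -0.059  0.001]
cover [ 0.482 -0.155  0.026]
head [0.577 0.117 0.098]
flask [ 0.541 -0.403  0.096]
rack [0.508 0.422 0.074]
table [ 0.777  0.393 -0.003]
```

View pics/topz.png

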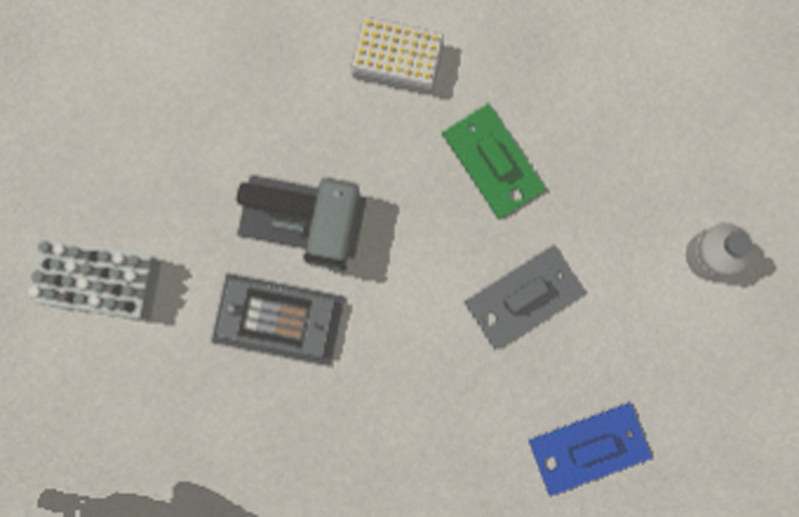

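View pics/scenez.png

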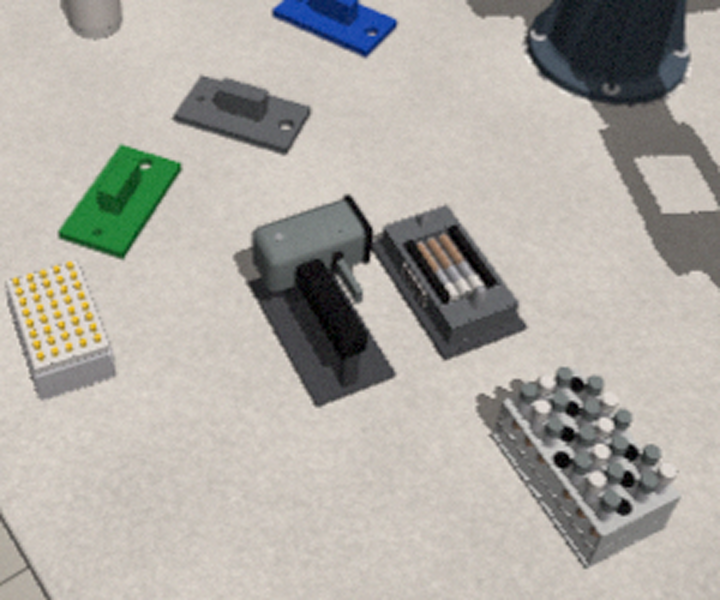

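```bash
cat > go.py <<'E'
# usage: to(x,y,z,heading_deg) -> prints what to type (tool axes, normalised)
import numpy as np,sys
from scipy.spatial.transform import Rotation as R
from station import sense
def st():
    s=sense(); r=R.from_quat(s["tool_rot"]); M=r.as_matrix()
    print("t %.2f tcp %s head %.2f tilt %.2f F %s T %s gap %.3f q6 %.2f"%(s["t"],s["tcp_pos"].round(4),np.degrees(np.arctan2(M[1,0],M[0,0])),np.degrees(np.arccos(-M[2,2])),s["force"].round(2),s["ft_torque"].round(2),s["finger_gap"],s["q"][5]))
    return s,r
def to(x,y,z,h):
    s,r=st(); d=r.inv().apply(np.array([x,y,z])-s["tcp_pos"])/0.1
    h=np.radians(h); T=np.array([[np.cos(h),np.sin(h),0],[np.sin(h),-np.cos(h),0],[0,0,-1]])
    a=(r.inv()*R.from_matrix(T)).as_rotvec()/(2*np.pi)
    print("shift",d.round(3),"turn",a.round(4))
if __name__=="__main__":
    a=list(map(float,sys.argv[1:])); to(*a) if a else st()
E
python3 -m inch '[[-1,[-0.9,-0.75,0],[0,0,0.222]],[-1,[-0.9,-0.75,0],[0,0,0.222]],[-1,[-0.9,-0.75,0],[0,0,0.222]],[-1,[-0.9,-0.75,0],[0,0,0.222]],[-1,[-0.9,-0.75,0],[0,0,0.222]],[-1,[-0.9,-0.75,0],[0,0,0.222]],[-1,[-0.9,-0.75,0],[0,0,0.222]],[-1,[-0.9,-0.75,0],[0,0,0.222]],[-1,[-0.9,-0.75,0],[0,0,0.222]],[-1,[-0.9,-0.75,0],[0,0,0.222]]]'
python3 go.py 0.5 0.09 0.23 81
```

```text
t: 1.15
tcp_pos: [0.2655, 0.4897, 0.231]
tool_rot: [0.762, 0.647, -0.0, 0.0]
force: [-0.3, -0.0, 0.6]
finger_gap: 0.999
t 1.15 tcp [0.2655 0.4897 0.231 ] head 80.69 tilt 0.04 F [-0.26 -0.05  0.59] T [-0.02 -0.05  0.04] gap 0.999 q6 1.04
shift [-3.565  2.96   0.011] turn [-0.0001  0.0001 -0.0009]
```

```bash
for i in 1 2 3 4; do :; done
python3 -m inch '[[-1,[-0.9,0.74,0],[0,0,0]],[-1,[-0.9,0.74,0],[0,0,0]],[-1,[-0.9,0.74,0],[0,0,0]]]'
python3 -m inch '[[-1,[-0.9,0.74,0],[0,0,0]],[-1,[-0.9,0.74,0],[0,0,0]],[-1,[-0.9,0.74,0],[0,0,0]]]'
python3 -m inch '[[-1,[-0.9,0.74,0],[0,0,0]],[-1,[-0.9,0.74,0],[0,0,0]],[-1,[-0.9,0.74,0],[0,0,0]]]'
python3 -m inch '[[-1,[-0.9,0.74,0],[0,0,0]],[-1,[-0.9,0.74,0],[0,0,0]],[-1,[-0.9,0.74,0],[0,0,0]],[-1,[-0.9,0.74,0],[0,0,0]],[-1,[-0.9,0.74,0],[0,0,0]]]'
python3 - <<'E'
from h import *
from go import st
st(); c=snap("wrist","w1"); cv2.imwrite("pics/w1b.png",cv2.resize(np.clip(c.p*1.5,0,255).astype(np.uint8),(800,500)))
print(c.o,c.R[:,2])
E
```

```text
t: 1.45
tcp_pos: [0.3254, 0.3862, 0.2309]
tool_rot: [0.762, 0.648, -0.001, 0.001]
force: [-0.5, 0.7, 0.6]
finger_gap: 1.001
t: 1.75
tcp_pos: [0.3851, 0.2856, 0.2312]
tool_rot: [0.762, 0.647, -0.0, 0.001]
force: [-0.6, 0.2, 0.5]
finger_gap: 1.004
t: 2.05
tcp_pos: [0.4446, 0.1849, 0.2314]
tool_rot: [0.762, 0.647, 0.0, 0.001]
force: [0.2, -0.0, 0.4]
finger_gap: 1.001
t: 2.55
tcp_pos: [0.5001, 0.0879, 0.2309]
tool_rot: [0.761, 0.648, -0.001, -0.001]
force: [-0.3, 0.7, 0.4]
finger_gap: 1.001
t 2.55 tcp [0.5001 0.0879 0.2309] head 80.85 tilt 0.12 F [-0.3   0.65  0.41] T [-0.03  0.01  0.  ] gap 1.001 q6 0.11
[0.51145068 0.15657047 0.37342217] [-0.04544395 -0.26929398 -0.96198524]
```

View pics/w1b.png

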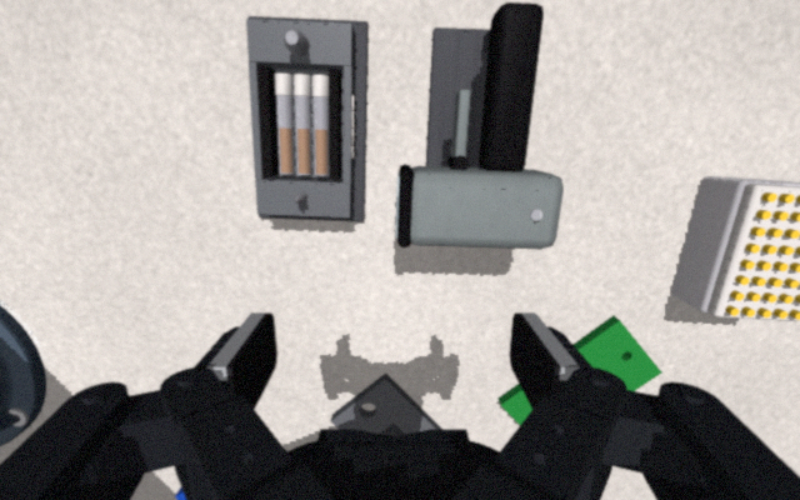

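```bash
python3 -m inch '[[-1,[0.9,-0.2,0],[0,0,0]],[-1,[0.9,-0.2,0],[0,0,0]],[-1,[0.9,-0.2,0],[0,0,0]],[-1,[0.9,-0.2,0],[0,0,0]],[-1,[0.9,-0.2,0],[0,0,0]]]'
python3 - <<'E'
from h import *
from go import st
st(); c=snap("wrist","w2"); cv2.imwrite("pics/w2b.png",cv2.resize(np.clip(c.p*1.5,0,255).astype(np.uint8),(800,500)))
for n,a in dict(a=(slice(60,270),slice(130,330)),b=(slice(60,270),slice(320,520))).items():
  cv2.imwrite(f"pics/w2{n}.png",cv2.resize(np.clip(c.p[a]*1.8,0,255).astype(np.uint8),None,fx=2.8,fy=2.8,interpolation=cv2.INTER_CUBIC))
E
```

```text
t: 3.1
tcp_pos: [0.4947, 0.1798, 0.2312]
tool_rot: [0.761, 0.649, -0.0, -0.0]
force: [0.4, -0.7, 0.3]
finger_gap: 1.001
t 3.10 tcp [0.4947 0.1798 0.2312] head 80.98 tilt 0.04 F [ 0.44 -0.71  0.32] T [-0.07 -0.02  0.01] gap 1.001 q6 0.29
```

View pics/w2b.png

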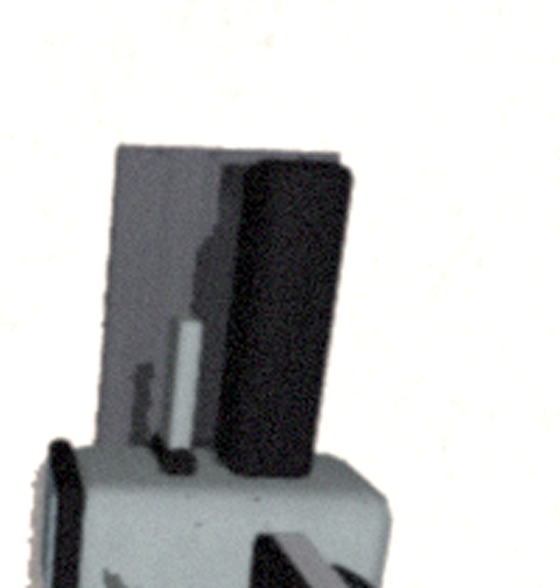

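View pics/w2a.png

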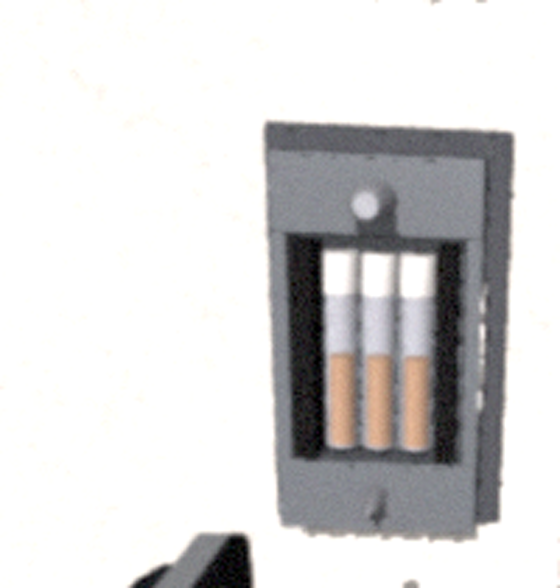

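Run:
```python
from h import *
from scipy.optimize import least_squares
c=Cam("w2.npz"); X=c.cloud()
A=lambda p:(np.array(p,float)+0.5)/2.8-0.5+[130,60]
B=lambda p:(np.array(p,float)+0.5)/2.8-0.5+[320,60]
px=A([(267,152),(484,158),(475,538),(283,526),(366,206),(374,518)])
L=np.array([[-40,75,0],[40,75,0],[40,-75,0],[-40,-75,0],[0,58,24],[0,-58,24]])/1000
def f(p):
    r=R.from_euler("z",p[2]).as_matrix(); return (c.proj(L@r.T+[p[0],p[1],.04])-px).ravel()
s=least_squares(f,[.435,.174,-.15],x_scale=[.1,.1,1]); print("seat",s.x[:2].round(4),np.degrees(s.x[2]).round(2)); print(s.fun.reshape(-1,2).round(2))
print("dowel",c.plane(px[4:],.064).round(4)); print("corners",c.plane(px[:4],.04).round(4))
b=B([(352,175),(315,470),(118,147),(95,440),(173,320),(200,320),(190,450)])
print("back edge",c.plane(b[:2],.09).round(4)); print("plate",c.plane(b[2:4],.006).round(4)); print("blade end/top",c.plane(b[4:],.085).round(4))
# depth: head/grip
for n,uv in dict(griptop=(300,320),gripend=(300,180),blade=(188,400),head1=(250,500),head2=(200,480),side=(130,470),plate=(150,250)).items():
    u=B(uv).round().astype(int); print(n,X[u[1],u[0]].round(4))
```

```text
seat [0.4399 0.1777] -10.86
[[-0.24 -0.42]
 [ 0.7   0.1 ]
 [ 0.92 -1.07]
 [-0.07  1.12]
 [ 0.03  0.32]
 [-1.28 -0.  ]]
dowel [[0.4508 0.235  0.064 ]
 [0.4303 0.1205 0.064 ]]
corners [[0.4149 0.2585 0.04  ]
 [0.4926 0.2441 0.04  ]
 [0.4638 0.0954 0.04  ]
 [0.3869 0.113  0.04  ]]
back edge [[0.6169 0.2202 0.09  ]
 [0.6001 0.1235 0.09  ]]
plate [[0.5577 0.2374 0.006 ]
 [0.5334 0.1157 0.006 ]]
blade end/top [[0.5582 0.182  0.085 ]
 [0.567  0.1806 0.085 ]
 [0.5595 0.1355 0.085 ]]
griptop [0.5983 0.1766 0.0899]
gripend [0.6013 0.221  0.089 ]
blade [0.5608 0.1528 0.0841]
head1 [0.575  0.1206 0.0995]
head2 [0.5608 0.1261 0.0899]
side [0.5381 0.1304 0.0838]
plate [0.5653 0.1949 0.0089]
```

```bash
python3 go.py 0.585 0.1633 0.145 79.4
```

```text
t 3.15 tcp [0.495  0.1793 0.2313] head 80.91 tilt 0.03 F [ 0.87 -0.84  0.35] T [ 0.07  0.05 -0.01] gap 1.002 q6 0.29
shift [-0.016  0.915  0.863] turn [-0.0001  0.0001  0.0042]
```

```bash
python3 -m inch '[[-1,[-0.016,0.915,0.0],[0,0,0.0042]],[-1,[-0.016,0.915,0.2],[0,0,0.0042]],[-1,[-0.016,0.915,0.86],[0,0,0.0042]],[-1,[-0.016,0.915,0.86],[0,0,0.0042]],[-1,[-0.016,0.915,0.86],[0,0,0.0042]]]' 20
python3 go.py 0.585 0.1633 0.054 79.4
python3 - <<'E'
from h import *
c=snap("wrist","w3"); cv2.imwrite("pics/w3b.png",cv2.resize(np.clip(c.p*1.5,0,255).astype(np.uint8),(800,500)))
E
```

```text
t: 3.65
tcp_pos: [0.5833, 0.1618, 0.1418]
tool_rot: [0.77, 0.638, -0.003, -0.002]
force: [0.0, -0.0, -0.6]
finger_gap: 1.002
t 3.65 tcp [0.5833 0.1618 0.1418] head 79.26 tilt 0.46 F [ 0.03 -0.01 -0.59] T [-0.    0.09 -0.01] gap 1.002 q6 0.27
shift [0.02  0.021 0.878] turn [-0.0012  0.0004 -0.0004]
```

View pics/w3b.png

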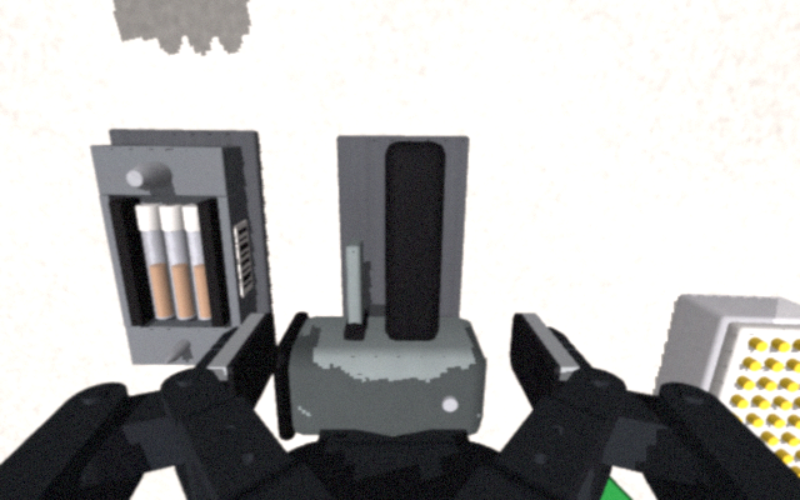

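Run:
```python
from h import *
c=Cam("w3.npz"); X=c.cloud()
b=(np.array([(345,246),(362,246),(345,325),(445,150),(438,335),(386,150),(386,335),(345,335)])+.5)/1.25-.5
print(c.plane(b[:3],.085).round(4)); print(c.plane(b[3:7],.09).round(4))
for uv in [(415,200),(415,350),(415,330),(355,290),(330,330),(400,345)]:
    u=(np.array(uv)/1.25).astype(int); print(uv,X[u[1],u[0]].round(4))
print("sq proj",c.proj([[.5864,.163,.075],[.5864,.163,.09]])*1.25)
```

```text
[[0.5609 0.1809 0.085 ]
 [0.5697 0.1793 0.085 ]
 [0.551  0.1364 0.085 ]]
[[0.6191 0.2197 0.09  ]
 [0.6007 0.1237 0.09  ]
 [0.5915 0.225  0.09  ]
 [0.5728 0.1288 0.09  ]]
(415, 200) [0.601  0.1988 0.0905]
(415, 350) [0.5871 0.1196 0.0948]
(415, 330) [0.5889 0.1287 0.0897]
(355, 290) [0.5608 0.1556 0.0846]
(330, 330) [0.5394 0.1303 0.0755]
(400, 345) [0.5795 0.1224 0.0918]
sq proj [[398.76476458 263.43084427]
 [398.95202238 272.37305011]]
```

```bash
python3 -m inch '[[-1,[0,0.02,0.3],[0,0,0]],[-1,[0,0.02,0.6],[0,0,0]],[-1,[0,0.02,0.91],[0,0,0]],[-1,[0,0.02,0.91],[0,0,0]],[-1,[0,0.02,0.91],[0,0,0]]]' 20
python3 go.py 0.587 0.163 0.054 79.3
python3 - <<'E'
from h import *
c=snap("wrist","w4"); cv2.imwrite("pics/w4b.png",cv2.resize(np.clip(c.p*1.5,0,255).astype(np.uint8),(800,500)))
E
```

```text
t: 4.2
tcp_pos: [0.5886, 0.163, 0.0558]
tool_rot: [0.77, 0.639, 0.001, 0.001]
force: [0.5, 0.0, 0.8]
finger_gap: 0.998
t 4.20 tcp [0.5886 0.163  0.0558] head 79.36 tilt 0.12 F [0.55 0.   0.78] T [ 0.   -0.03  0.06] gap 0.998 q6 0.27
shift [-0.003 -0.016  0.018] turn [ 0.0003 -0.0001  0.0002]
```

View pics/w4b.png

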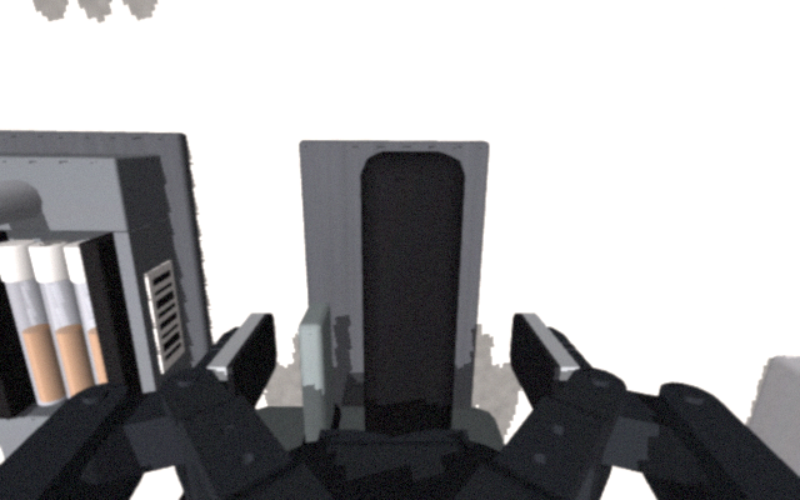

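```bash
python3 -m inch '[[-0.2,[0,-0.01,0.01],[0,0,0]],[-0.1,[0,-0.01,0.01],[0,0,0]],[0.0,[0,-0.01,0.01],[0,0,0]],[0.2,[0,-0.01,0.01],[0,0,0]],[0.4,[0,-0.01,0.01],[0,0,0]],[0.6,[0,-0.01,0.01],[0,0,0]],[0.6,[0,-0.01,0.01],[0,0,0]]]' 20
python3 go.py
python3 - <<'E'
from h import *
c=snap("wrist","w5"); cv2.imwrite("pics/w5b.png",cv2.resize(np.clip(c.p*1.5,0,255).astype(np.uint8),(800,500)))
E
```

```text
t: 4.95
tcp_pos: [0.5872, 0.1635, 0.0551]
tool_rot: [0.77, 0.638, 0.001, 0.0]
force: [-2.1, -0.8, 6.7]
finger_gap: 0.506
t 4.95 tcp [0.5872 0.1635 0.0551] head 79.34 tilt 0.10 F [-2.13 -0.76  6.74] T [-0.07  0.46 -0.24] gap 0.506 q6 0.27
```

View pics/w5b.png

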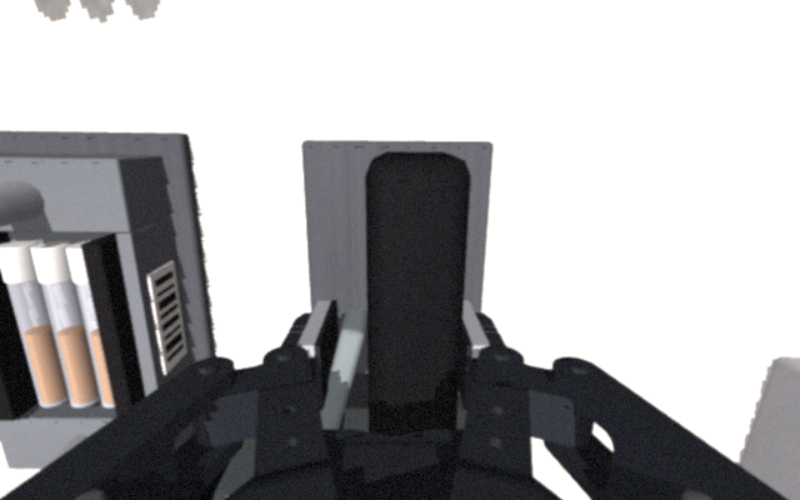

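```bash
python3 -m inch '[[0.8,[0,0,0],[0,0,0]],[0.8,[0,0,0],[0,0,0]],[0.8,[0,0,0],[0,0,0]],[0.8,[0,0,0],[0,0,0]]]' 45
python3 go.py
python3 - <<'E'
from h import *
c=snap("wrist","w6"); cv2.imwrite("pics/w6b.png",cv2.resize(np.clip(c.p[200:360,220:420]*2.,0,255).astype(np.uint8),(750,600),interpolation=cv2.INTER_CUBIC))
E
```

```text
t: 5.4
tcp_pos: [0.5875, 0.1634, 0.0552]
tool_rot: [0.77, 0.638, 0.001, 0.001]
force: [0.1, -0.0, 6.7]
finger_gap: 0.495
t 5.40 tcp [0.5875 0.1634 0.0552] head 79.30 tilt 0.13 F [ 0.11 -0.    6.74] T [-0.11  0.56 -0.33] gap 0.495 q6 0.27
```

View pics/w6b.png

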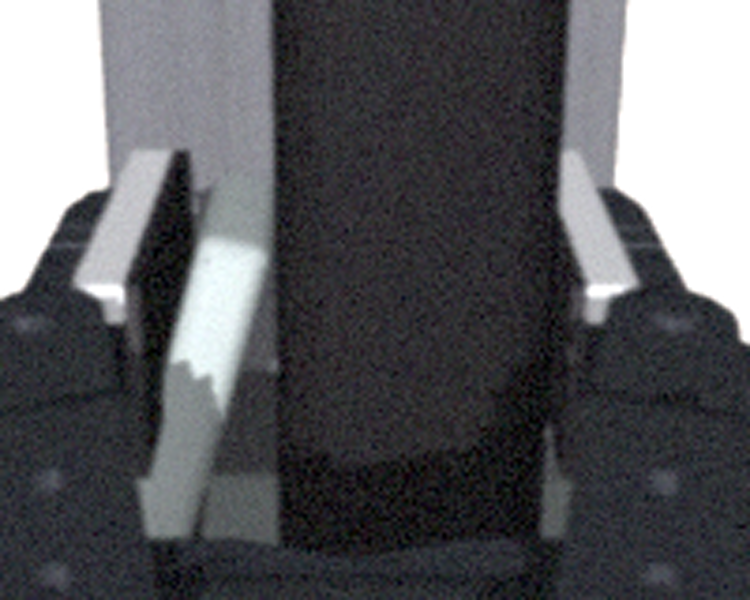

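Run:
```python
from h import *
c=Cam("w6.npz"); f=lambda p:(np.array(p,float)/3.75)+[220,200]
for pts,z in (([(205,240),(150,480)],.085),([(265,250),(200,520)],.085),([(275,50),(280,450)],.09)):
    P=c.plane(f(pts),z); d=P[0]-P[1]; print(P.round(4),np.degrees(np.arctan2(-d[0],d[1])))
```

```text
[[0.5742 0.1772 0.085 ]
 [0.5617 0.1495 0.085 ]] -24.258127705246043
[[0.5802 0.1749 0.085 ]
 [0.566  0.1433 0.085 ]] -24.053229052487602
[[0.5863 0.198  0.09  ]
 [0.5778 0.1542 0.09  ]] -11.017475530444571
```

```bash
python3 -m inch '[[1,[0,0,0],[0,0,0]],[1,[0,0,0],[0,0,0]],[1,[0,0,0],[0,0,0]],[1,[0,0,0],[0,0,0]]]' 70
python3 go.py
```

```text
t: 5.85
tcp_pos: [0.5878, 0.1634, 0.0554]
tool_rot: [0.77, 0.638, 0.001, 0.001]
force: [-0.9, 0.4, 8.3]
finger_gap: 0.483
t 5.85 tcp [0.5878 0.1634 0.0554] head 79.28 tilt 0.16 F [-0.89  0.36  8.35] T [-0.1   0.67 -0.39] gap 0.483 q6 0.27
```

```bash
python3 -m inch '[[-1,[0,0,0],[0,0,0]],[-1,[0,0,0],[0,0,0]],[-1,[0,0,0],[0,0,0]],[-1,[0,0,0],[0,0,0]],[-1,[0,0,0],[0,0,0]],[-1,[0,0,0],[0,0,0]]]' 40
python3 - <<'E'
from h import *
c=snap("wrist","w7"); cv2.imwrite("pics/w7b.png",cv2.resize(np.clip(c.p[200:360,220:420]*2.,0,255).astype(np.uint8),(750,600),interpolation=cv2.INTER_CUBIC))
E
```

```text
t: 6.45
tcp_pos: [0.5868, 0.1633, 0.0533]
tool_rot: [0.769, 0.639, 0.0, 0.0]
force: [0.6, -0.4, 0.5]
finger_gap: 0.992
```

View pics/w7b.png

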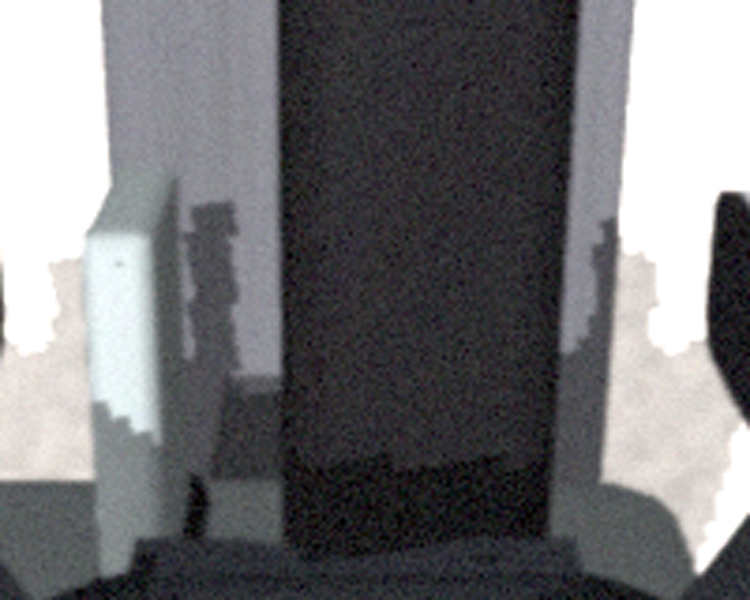

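```bash
python3 -m inch '[[-1,[0,0,-0.3],[0,0,0]],[-1,[0,0,-0.7],[0,0,0]],[-1,[0,0,-0.95],[0,0,0]]]' 40
python3 -m inch '[[-1,[0,0,-0.5],[0,0,0]],[-1,[-0.3,0,-0.85],[0,0,-0.03]],[-1,[-0.6,0,-0.85],[0,0,-0.06]],[-1,[-0.9,0,-0.85],[0,0,-0.09]],[-1,[-0.95,0,-0.85],[0,0,-0.122]],[-1,[-0.95,0,-0.85],[0,0,-0.122]],[-1,[-0.95,0,-0.85],[0,0,-0.122]]]'
python3 go.py .49 -.21 .231 123
```

```text
t: 6.8
tcp_pos: [0.5876, 0.1635, 0.1505]
tool_rot: [0.769, 0.639, 0.001, 0.001]
force: [-0.0, -0.0, -0.2]
finger_gap: 1.003
t: 7.5
tcp_pos: [0.5689, 0.0695, 0.2334]
tool_rot: [0.475, 0.88, 0.0, 0.0]
force: [0.4, -0.4, -0.3]
finger_gap: 1.002
t 7.50 tcp [0.5689 0.0695 0.2334] head 123.29 tilt 0.00 F [ 0.41 -0.39 -0.29] T [-0.01  0.    0.03] gap 1.002 q6 -0.65
shift [-1.903 -2.194  0.024] turn [0.     0.     0.0008]
```

```bash
python3 -m inch '[[-1,[-0.45,-0.4,0],[0,0,0]],[-1,[-0.9,-0.9,0],[0,0,0]],[-1,[-0.95,-1,0],[0,0,0]]]'
python3 -m inch '[[-1,[-0.45,-0.5,0],[0,0,0]],[-1,[-0.85,-0.95,0],[0,0,0]],[-1,[-0.95,-1,0.02],[0,0,0]],[-1,[-0.95,-1,0.02],[0,0,0]],[-1,[-0.95,-1,0.02],[0,0,0]]]'
python3 - <<'E'
from h import *
from go import st
st(); c=snap("wrist","w8"); cv2.imwrite("pics/w8b.png",cv2.resize(np.clip(c.p*1.5,0,255).astype(np.uint8),(800,500)))
E
```

```text
t: 7.8
tcp_pos: [0.5376, -0.066, 0.2333]
tool_rot: [0.476, 0.88, -0.0, 0.0]
force: [0.1, -0.1, 0.3]
finger_gap: 1.0
t: 8.3
tcp_pos: [0.506, -0.199, 0.2311]
tool_rot: [0.476, 0.879, 0.0, -0.0]
force: [-0.4, 0.5, 0.5]
finger_gap: 0.999
t 8.30 tcp [ 0.506  -0.199   0.2311] head 123.09 tilt 0.05 F [-0.45  0.53  0.5 ] T [-0.02 -0.01  0.05] gap 0.999 q6 -1.16
```

View pics/w8b.png

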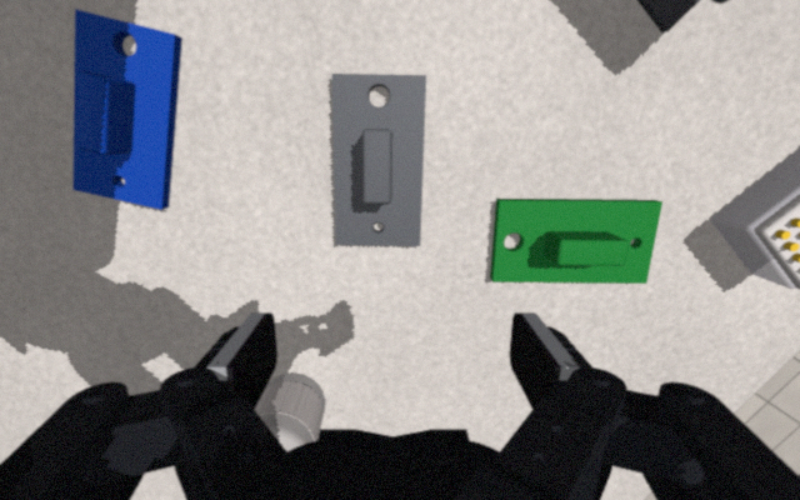

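Run:
```python
from h import *
c=Cam("w8.npz"); cv2.imwrite("pics/w8c.png",cv2.resize(np.clip(c.p[50:205,255:350]*1.8,0,255).astype(np.uint8),None,fx=3.85,fy=3.85,interpolation=cv2.INTER_CUBIC))
```

```text
(no output)
```

View pics/w8c.png

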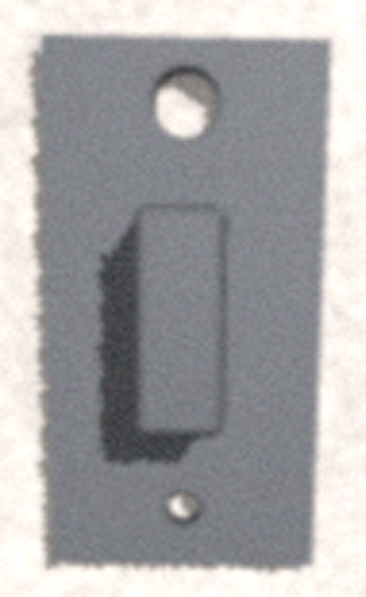

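Run:
```python
from h import *
from scipy.optimize import least_squares
c=Cam("w8.npz")
px=(np.array([(42,37),(331,41),(312,570),(46,566),(186,102),(182,506),(138,206),(217,209),(213,435),(140,432)])+.5)/3.85-.5+[255,50]
L=np.array([[-40,75,12],[40,75,12],[40,-75,12],[-40,-75,12],[0,58,12],[0,-58,12],[-12,30,48],[12,30,48],[12,-30,48],[-12,-30,48]])/1000
def f(p):
    r=R.from_euler("z",p[2]).as_matrix(); return (c.proj(L@r.T+[p[0],p[1],0])-px).ravel()
s=least_squares(f,[.465,-.17,.57],x_scale=[.1,.1,1]); print("cover",s.x[:2].round(4),np.degrees(s.x[2]).round(2)); print(s.fun.reshape(-1,2).round(2))
import subprocess
from go import to
to(s.x[0],s.x[1],.231,90+np.degrees(s.x[2]))
```

```text
cover [ 0.4697 -0.1679] 31.87
[[-0.55 -0.88]
 [ 0.08 -0.12]
 [-0.62 -0.79]
 [ 1.06 -1.17]
 [-0.26  0.33]
 [-0.39  1.13]
 [-1.58 -0.35]
 [ 2.24 -0.57]
 [ 2.07  1.11]
 [-2.09  1.39]]
t 8.35 tcp [ 0.5061 -0.1979  0.2311] head 123.21 tilt 0.06 F [-1.11  0.86  0.58] T [ 0.03  0.06 -0.02] gap 0.999 q6 -1.16
shift [ 0.451 -0.14   0.002] turn [ 0.     -0.0002  0.0037]
```

```bash
python3 -m inch '[[-1,[0.45,-0.14,0.3],[0,0,0.0037]],[-1,[0.45,-0.14,0.7],[0,0,0.0037]],[-1,[0.45,-0.14,0.9],[0,0,0.0037]],[-1,[0.45,-0.14,0.9],[0,0,0.0037]],[-1,[0.45,-0.14,0.9],[0,0,0.0037]]]' 40
python3 - <<'E'
from h import *
from go import st,to
c=snap("wrist","w9"); cv2.imwrite("pics/w9b.png",cv2.resize(np.clip(c.p*1.5,0,255).astype(np.uint8),(800,500)))
to(.4697,-.1679,.05,121.87)
E
```

```text
t: 8.85
tcp_pos: [0.4705, -0.1677, 0.1416]
tool_rot: [0.484, 0.875, 0.0, 0.0]
force: [-0.4, 0.1, 0.3]
finger_gap: 1.002
t 8.90 tcp [ 0.4711 -0.1683  0.1423] head 122.05 tilt 0.12 F [ 0.48 -0.02  0.64] T [ 0.    0.06 -0.  ] gap 1.003 q6 -1.13
shift [ 0.013 -0.011  0.923] turn [0.0002 0.0003 0.0005]
```

View pics/w9b.png

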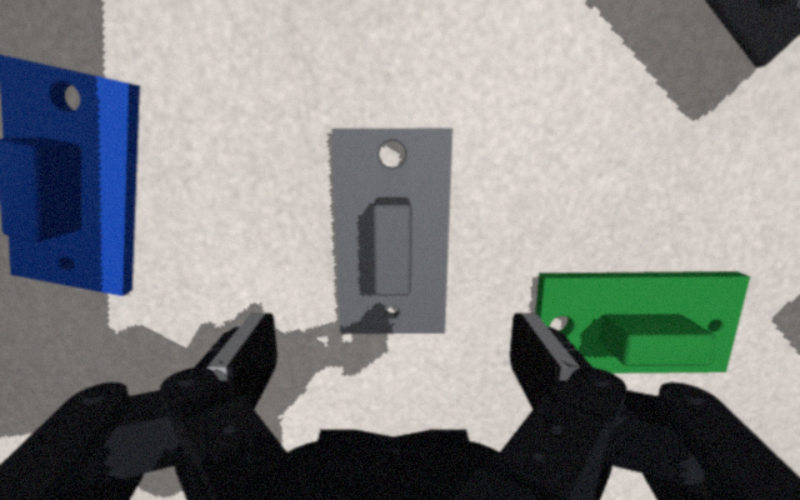

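```bash
python3 -m inch '[[-1,[0.01,-0.01,0.4],[0,0,0]],[-1,[0.01,-0.01,0.8],[0,0,0]],[-1,[0.01,-0.01,0.92],[0,0,0]],[-1,[0.01,-0.01,0.92],[0,0,0]]]'
python3 - <<'E'
from h import *
from go import st,to
c=snap("wrist","w10"); cv2.imwrite("pics/w10b.png",cv2.resize(np.clip(c.p*1.5,0,255).astype(np.uint8),(800,500)))
to(.4697,-.1679,.018,121.87)
E
```

```text
t: 9.3
tcp_pos: [0.4685, -0.1682, 0.0489]
tool_rot: [0.485, 0.875, 0.0, -0.001]
force: [0.1, 0.2, -0.1]
finger_gap: 1.0
t 9.35 tcp [ 0.4692 -0.1687  0.05  ] head 121.98 tilt 0.05 F [-0.28 -0.1  -0.06] T [-0.02  0.02 -0.  ] gap 0.996 q6 -1.13
shift [0.004 0.008 0.32 ] turn [0.0001 0.0001 0.0003]
```

View pics/w10b.png

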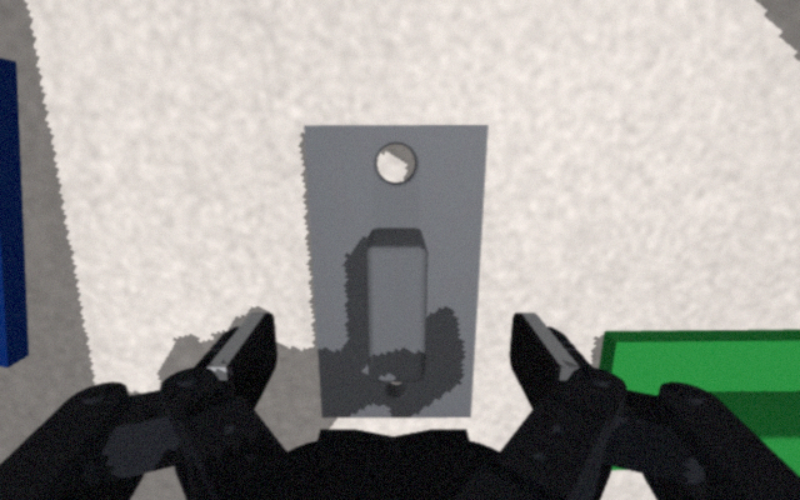

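```bash
python3 -m inch '[[-1,[0,0.01,0.16],[0,0,0]],[-1,[0,0.01,0.32],[0,0,0]],[-1,[0,0.01,0.32],[0,0,0]],[-1,[0,0.01,0.32],[0,0,0]]]' 30
python3 -m inch '[[0,[0,0,0],[0,0,0]],[0.3,[0,0,0],[0,0,0]],[0.6,[0,0,0],[0,0,0]],[1,[0,0,0],[0,0,0]],[1,[0,0,0],[0,0,0]],[1,[0,0,0],[0,0,0]]]' 30
python3 go.py
```

```text
t: 9.75
tcp_pos: [0.4704, -0.1684, 0.0189]
tool_rot: [0.485, 0.875, -0.0, 0.001]
force: [-0.1, 0.9, -0.5]
finger_gap: 1.0
t: 10.35
tcp_pos: [0.4697, -0.1679, 0.0177]
tool_rot: [0.485, 0.874, 0.0, 0.0]
force: [0.6, 1.6, 5.7]
finger_gap: 0.272
t 10.35 tcp [ 0.4697 -0.1679  0.0177] head 121.97 tilt 0.05 F [0.58 1.55 5.65] T [ 0.17 -0.11  0.03] gap 0.272 q6 -1.13
```

```bash
python3 -m inch '[[1,[0,0,0],[0,0,0]],[1,[0,0,0],[0,0,0]],[1,[0,0,0],[0,0,0]],[1,[0,0,-0.1],[0,0,0]],[1,[0,0,-0.3],[0,0,0]],[1,[0,0,-0.6],[0,0,0]],[1,[0,0,-0.95],[0,0,0]],[1,[0,0,-0.95],[0,0,0]],[1,[0,0,-0.95],[0,0,0]]]' 100
python3 - <<'E'
from h import *
from go import st,to
c=snap("wrist","w11"); cv2.imwrite("pics/w11b.png",cv2.resize(np.clip(c.p*1.5,0,255).astype(np.uint8),(800,500)))
to(.44,.1777,.11,79.5)
E
```

```text
t: 11.25
tcp_pos: [0.4691, -0.1677, 0.1127]
tool_rot: [0.485, 0.875, -0.0, 0.0]
force: [-0.2, -0.2, -3.9]
finger_gap: 0.264
t 11.30 tcp [ 0.4684 -0.1673  0.1118] head 121.97 tilt 0.11 F [-0.79 -0.28 -3.47] T [0.02 0.05 0.06] gap 0.267 q6 -1.13
shift [3.077 1.586 0.021] turn [-0.0002 -0.0002  0.118 ]
```

View pics/w11b.png

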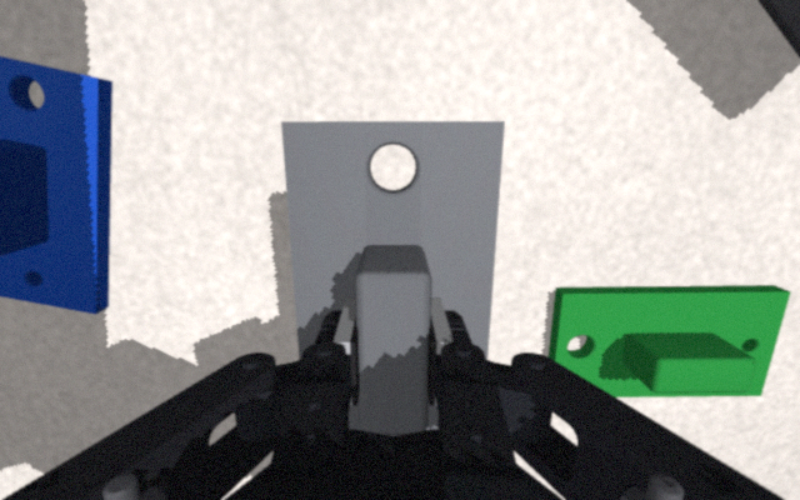

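Run:
```python
from h import *
for n,(x0,x1,y0,y1) in dict(w1=(190,305,5,185),w3=(65,225,95,300)).items():
    c=Cam(n+".npz"); cv2.imwrite(f"pics/{n}z.png",cv2.resize(np.clip(c.p[y0:y1,x0:x1]*1.7,0,255).astype(np.uint8),None,fx=3,fy=3,interpolation=cv2.INTER_CUBIC))
c=Cam("w11.npz");cv2.imwrite(f"pics/w11z.png",cv2.resize(np.clip(c.p[85:345,210:420]*1.7,0,255).astype(np.uint8),None,fx=2.3,fy=2.3,interpolation=cv2.INTER_CUBIC))
```

```text
(no output)
```

View pics/w1z.png

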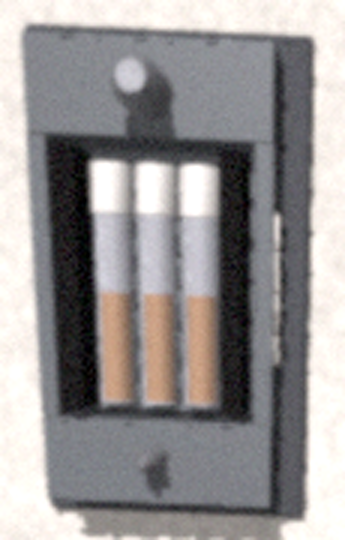

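View pics/w3z.png

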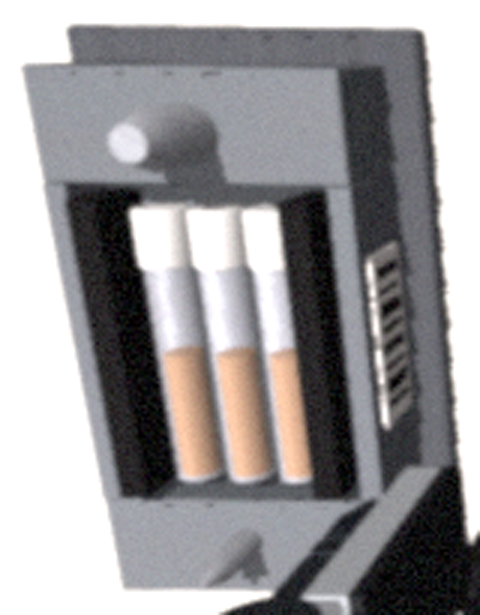

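View pics/w11z.png

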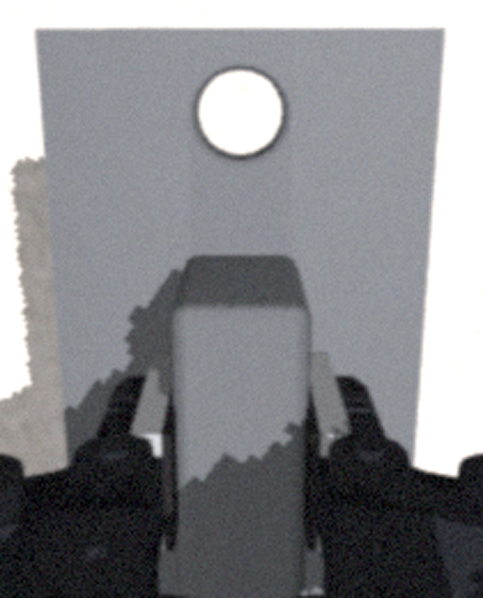

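Run:
```python
from h import *
from scipy.optimize import least_squares
C={n:Cam(n+".npz") for n in ("w1","w2","w3","w11")}
def q(p,s,o): return (np.array(p,float)+.5)/s-.5+np.array(o)
obs={"w1":(q([(25,30),(272,40),(272,508),(52,502),(131,75),(148,485)],3,(190,5)),[0,1,2,3,4,5]),
"w2":(q([(267,152),(484,158),(475,538),(283,526),(366,206),(374,518)],2.8,(130,60)),[0,1,2,3,4,5]),
"w3":(q([(25,66),(338,68),(125,588),(127,144),(210,584)],3,(65,95)),[0,1,3,4,5])}
L=np.array([[-40,75,0],[40,75,0],[40,-75,0],[-40,-75,0],[0,58,24],[0,-58,24]])/1000
def f(p,keys=obs):
    r=R.from_euler("z",p[2]).as_matrix(); W=L@r.T+[p[0],p[1],.04]
    return np.concatenate([(C[k].proj(W[obs[k][1]])-obs[k][0]).ravel() for k in keys])
for ks in (["w1"],["w2"],["w3"],list(obs)):
    s=least_squares(f,[.435,.174,-.15],x_scale=[.1,.1,1],loss="soft_l1",args=(ks,)); print(ks,s.x[:2].round(4),np.degrees(s.x[2]).round(2))
print(f(s.x).reshape(-1,2).round(1).tolist())
for k in obs: print(k,C[k].plane(obs[k][0][-2:],.064).round(4)[:,:2].tolist())
# held cover in tool frame: tcp from w11
tcp=np.array([.4688,-.1675,.1122]); h=np.radians(121.97)
T=np.array([[np.cos(h),np.sin(h),0],[np.sin(h),-np.cos(h),0],[0,0,-1]])
px=q([(36,29),(445,29),(241,113),(174,306),(308,306)],2.3,(210,85))
Lc=np.array([[-40,75,12],[40,75,12],[0,58,12],[-12,30,48],[12,30,48]])/1000
def g(p):
    r=R.from_euler("zx",p[2:4]).as_matrix(); return np.r_[(C["w11"].proj(Lc@r.T+[p[0],p[1],p[4]])-px).ravel(),p[3]*100,(p[4]-.0943)*1000]
s=least_squares(g,[.4687,-.1675,.557,0,.0943],x_scale=[.1,.1,1,1,.1],loss="soft_l1"); print("held",s.x.round(4),np.degrees(s.x[2:4]).round(2),"in tool",(T.T@(np.r_[s.x[:2],tcp[2]]-tcp)*1000).round(2)); print(g(s.x)[:-2].reshape(-1,2).round(1).tolist())
```

```text
['w1'] [0.4401 0.1777] -10.82
['w2'] [0.4399 0.1777] -10.86
['w3'] [0.4403 0.1781] -10.96
['w1', 'w2', 'w3'] [0.4401 0.1779] -10.89
[[-1.4, 0.1], [1.3, -0.3], [0.9, 0.2], [-0.4, -0.1], [0.2, 0.4], [-0.8, -5.6], [-0.1, -0.6], [0.9, -0.0], [1.0, -1.2], [0.0, 1.0], [0.2, 0.1], [-1.2, -0.2], [-1.9, -0.1], [0.0, -0.4], [0.4, 1.6], [0.9, 0.3], [-0.9, 1.2]]
w1 [[0.4509, 0.2352], [0.4287, 0.1153]]
w2 [[0.4508, 0.235], [0.4303, 0.1205]]
w3 [[0.4505, 0.2351], [0.4302, 0.1219]]
held [ 0.4693 -0.1676  0.5589 -0.001   0.0937] [32.02 -0.06] in tool [-0.35  0.36  0.  ]
[[0.2, -0.4], [-0.0, -0.4], [-0.1, 1.5], [-2.5, 0.0], [2.4, -0.0]]
```

```bash
python3 -m inch '[[1,[0,0,-0.3],[0,0,0.02]],[1,[0.2,0.1,-0.7],[0,0,0.04]],[1,[0.5,0.3,-0.8],[0,0,0.06]],[1,[0.8,0.4,-0.8],[0,0,0.08]],[1,[0.95,0.5,-0.8],[0,0,0.1]],[1,[0.95,0.5,-0.8],[0,0,0.119]],[1,[0.95,0.5,-0.8],[0,0,0.119]],[1,[0.95,0.5,-0.8],[0,0,0.119]]]' 100
python3 go.py .4398 .1783 .19 79.2
```

```text
t: 12.1
tcp_pos: [0.4607, -0.0606, 0.1911]
tool_rot: [0.77, 0.638, -0.001, -0.001]
force: [-0.1, -0.3, -2.7]
finger_gap: 0.26
t 12.10 tcp [ 0.4607 -0.0606  0.1911] head 79.27 tilt 0.17 F [-0.14 -0.29 -2.67] T [0.07 0.03 0.11] gap 0.260 q6 -0.18
shift [ 2.309 -0.65   0.014] turn [-0.0005 -0.0001  0.0002]
```

```bash
python3 -m inch '[[1,[0.35,-0.1,0],[0,0,0]],[1,[0.7,-0.2,0],[0,0,0]],[1,[0.77,-0.22,0],[0,0,0]],[1,[0.77,-0.22,0],[0,0,0]]]'
python3 - <<'E'
from h import *
c=snap("wrist","w12"); cv2.imwrite("pics/w12b.png",cv2.resize(np.clip(c.p*1.5,0,255).astype(np.uint8),(800,500)))
E
python3 -m inch '[[1,[0.35,-0.1,0],[0,0,0]],[1,[0.7,-0.2,0],[0,0,0]],[1,[0.77,-0.22,0],[0,0,0]]]'
python3 -m inch '[[1,[0.35,-0.1,0],[0,0,0]],[1,[0.7,-0.2,0],[0,0,0]],[1,[0.77,-0.22,0],[0,0,0]],[1,[0.77,-0.22,0],[0,0,0]],[1,[0.77,-0.22,0],[0,0,0]]]'
python3 go.py .4398 .1783 .1 79.2
```

```text
t: 12.5
tcp_pos: [0.4538, 0.0196, 0.1918]
tool_rot: [0.77, 0.638, -0.001, -0.0]
force: [0.1, -1.3, -3.5]
finger_gap: 0.267
t: 12.85
tcp_pos: [0.447, 0.0999, 0.1921]
tool_rot: [0.77, 0.638, -0.0, -0.0]
force: [0.1, -0.6, -3.0]
finger_gap: 0.267
t: 13.35
tcp_pos: [0.4407, 0.1773, 0.1922]
tool_rot: [0.771, 0.637, -0.0, 0.0]
force: [-0.4, -0.2, -2.3]
finger_gap: 0.26
t 13.35 tcp [0.4407 0.1773 0.1922] head 79.11 tilt 0.05 F [-0.43 -0.21 -2.31] T [-0.02  0.03  0.  ] gap 0.260 q6 0.34
shift [ 0.009 -0.011  0.922] turn [ 0.      0.0001 -0.0003]
```

View pics/w12b.png

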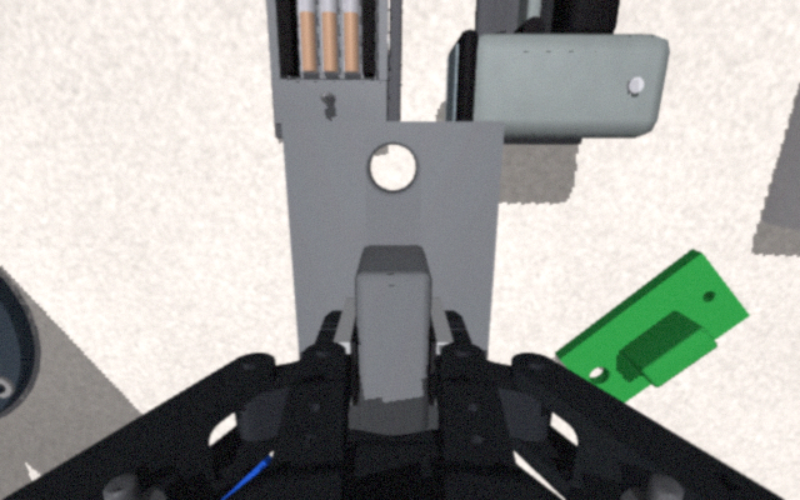

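```bash
python3 -m inch '[[1,[0.01,-0.01,0.3],[0,0,0]],[1,[0.01,-0.01,0.6],[0,0,0]],[1,[0.01,-0.01,0.88],[0,0,0]],[1,[0.01,-0.01,0.92],[0,0,0]],[1,[0.01,-0.01,0.92],[0,0,0]]]'
python3 - <<'E'
from h import *
from go import to
c=snap("wrist","w13"); cv2.imwrite("pics/w13b.png",cv2.resize(np.clip(c.p[80:300,210:430]*1.7,0,255).astype(np.uint8),(600,600)))
print(c.plane([[328/1.25,104/1.25]],.064)) 
c2=Cam("w12.npz"); print(c2.plane([[328/1.25,104/1.25]],.064))
to(.4398,.1783,.086,79.2)
E
```

```text
t: 13.85
tcp_pos: [0.4395, 0.1785, 0.0999]
tool_rot: [0.771, 0.636, -0.001, -0.0]
force: [0.3, 0.7, -3.0]
finger_gap: 0.265
[[0.42815415 0.26529403 0.064     ]]
[[0.42921912 0.11581295 0.064     ]]
t 13.90 tcp [0.4403 0.1789 0.1007] head 79.06 tilt 0.04 F [ 1.12 -0.25 -2.92] T [-0.01 -0.02 -0.03] gap 0.266 q6 0.34
shift [-0.007 -0.003  0.147] turn [ 0.0001 -0.     -0.0004]
```

View pics/w13b.png

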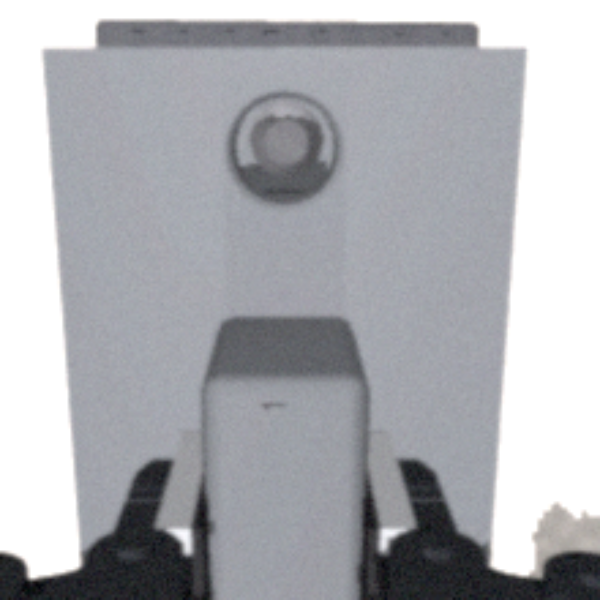

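Run:
```python
from h import *
c=Cam("w13.npz"); u=lambda a,b:[(a+.5)/2.727-.5+210,(b+.5)/2.727-.5+80]
P=c.plane([u(282,142)],.064)[0]; H=c.plane([u(285,146)],.094)[0]; print(P,H)
h=np.radians(79.2); ux=np.array([np.sin(h),-np.cos(h)]); uy=np.array([np.cos(h),np.sin(h)])
d=P[:2]-H[:2]; print(d@ux,d@uy)
```

```text
[0.4497859  0.23537763 0.064     ] [0.45069963 0.2365707  0.094     ]
-0.0006739883656789649 -0.0013431515624251257
```

```bash
python3 -m inch '[[1,[-0.012,-0.008,0.08],[0,0,0]],[1,[-0.012,-0.008,0.16],[0,0,0]],[1,[-0.012,-0.008,0.21],[0,0,0]],[1,[-0.012,-0.008,0.25],[0,0,0]],[1,[-0.012,-0.008,0.25],[0,0,0]]]'
python3 go.py .4395 .1776 .072 79.2
```

```text
t: 14.4
tcp_pos: [0.4381, 0.1787, 0.0748]
tool_rot: [0.771, 0.637, -0.0, -0.0]
force: [0.4, 0.9, -3.0]
finger_gap: 0.266
t 14.40 tcp [0.4381 0.1787 0.0748] head 79.15 tilt 0.05 F [ 0.37  0.91 -2.97] T [-0.    0.01  0.08] gap 0.266 q6 0.34
shift [-0.008  0.016  0.028] turn [-0.0001  0.     -0.0002]
```

```bash
python3 -m inch '[[1,[0,0,0.03],[0,0,0]],[1,[0,0,0.06],[0,0,0]],[1,[0,0,0.08],[0,0,0]],[1,[0,0,0.08],[0,0,0]]]'
python3 - <<'E'
from h import *
from go import st
st(); c=snap("wrist","w14"); cv2.imwrite("pics/w14b.png",cv2.resize(np.clip(c.p[80:300,210:430]*1.7,0,255).astype(np.uint8),(600,600)))
st()
E
```

```text
t: 14.8
tcp_pos: [0.4388, 0.1787, 0.0671]
tool_rot: [0.771, 0.637, 0.0, 0.0]
force: [0.4, -1.3, -3.7]
finger_gap: 0.265
t 14.80 tcp [0.4388 0.1787 0.0671] head 79.12 tilt 0.04 F [ 0.36 -1.34 -3.65] T [-0.08 -0.23 -0.07] gap 0.265 q6 0.34
t 14.85 tcp [0.4388 0.1787 0.0672] head 79.13 tilt 0.04 F [ 1.16  0.05 -4.39] T [-0.05 -0.21 -0.05] gap 0.263 q6 0.34
```

View pics/w14b.png

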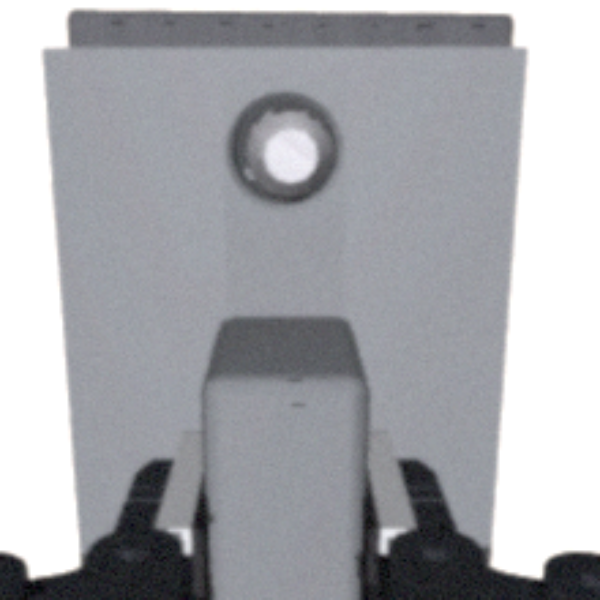

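```bash
python3 -m inch '[[1,[0,0.007,0.02],[0,0,0]],[1,[0,0.007,0.05],[0,0,0]],[1,[0,0.007,0.07],[0,0,0]],[1,[0,0.007,0.07],[0,0,0]],[1,[0,0.007,0.07],[0,0,0]]]' 110
python3 go.py
python3 -m inch '[[1,[0,0,0.01],[0,0,0]],[1,[0,0,0.02],[0,0,0]],[1,[0,0,0.03],[0,0,0]],[1,[0,0,0.03],[0,0,0]],[1,[0,0,0.03],[0,0,0]]]' 110
python3 go.py
```

```text
t: 15.35
tcp_pos: [0.439, 0.1786, 0.0609]
tool_rot: [0.771, 0.637, 0.0, 0.0]
force: [-0.1, -1.0, 5.8]
finger_gap: 0.262
t 15.35 tcp [0.439  0.1786 0.0609] head 79.14 tilt 0.02 F [-0.12 -0.96  5.77] T [-0.06  0.14  0.01] gap 0.262 q6 0.34
t: 15.85
tcp_pos: [0.439, 0.1786, 0.0582]
tool_rot: [0.771, 0.637, 0.0, 0.0]
force: [-2.3, -0.3, 8.4]
finger_gap: 0.259
t 15.85 tcp [0.439  0.1786 0.0582] head 79.15 tilt 0.03 F [-2.31 -0.31  8.42] T [-0.1   0.29 -0.06] gap 0.259 q6 0.34
```

```bash
python3 -m inch '[[1,[0,0.004,0.005],[0,0,0]],[1,[0,0.004,0.01],[0,0,0]],[1,[0,0.004,0.01],[0,0,0]],[1,[0,0.004,0.01],[0,0,0]]]' 110
python3 go.py
python3 -m inch '[[1,[0,0,0.005],[0,0,0]],[1,[0,0,0.01],[0,0,0]],[1,[0,0,0.01],[0,0,0]],[1,[0,0,0.01],[0,0,0]]]' 110
python3 go.py
```

```text
t: 16.25
tcp_pos: [0.439, 0.1785, 0.0579]
tool_rot: [0.771, 0.637, 0.0, 0.0]
force: [-3.5, -0.9, 15.4]
finger_gap: 0.265
t 16.25 tcp [0.439  0.1785 0.0579] head 79.14 tilt 0.02 F [-3.54 -0.85 15.36] T [-0.03  0.46 -0.04] gap 0.265 q6 0.34
t: 16.65
tcp_pos: [0.4391, 0.1786, 0.0579]
tool_rot: [0.771, 0.637, 0.0, 0.0]
force: [-4.8, -0.8, 25.9]
finger_gap: 0.266
t 16.65 tcp [0.4391 0.1786 0.0579] head 79.14 tilt 0.05 F [-4.76 -0.85 25.85] T [-0.14  0.8  -0.01] gap 0.266 q6 0.34
```

```bash
python3 -m inch '[[1,[0,-0.005,0.002],[0,0,0]],[1,[0,-0.005,0.005],[0,0,0]],[1,[0,-0.005,0.005],[0,0,0]],[1,[0,-0.005,0.005],[0,0,0]]]' 110
python3 - <<'E'
from h import *
from go import st
st(); c=snap("scene","s1"); cv2.imwrite("pics/s1b.png",cv2.resize(np.clip(c.p[170:310,290:450]*1.5,0,255).astype(np.uint8),(685,600),interpolation=cv2.INTER_CUBIC))
c=snap("wrist","w15"); cv2.imwrite("pics/w15b.png",cv2.resize(np.clip(c.p*1.5,0,255).astype(np.uint8),(800,500)))
X=c.cloud()
for uv in [(300,125),(380,125),(420,125),(480,125),(300,250),(490,250),(320,330),(470,330)]:
    print(uv,X[int(uv[1]/1.25),int(uv[0]/1.25)].round(4))
st()
E
```

```text
t: 17.05
tcp_pos: [0.4391, 0.1786, 0.0579]
tool_rot: [0.771, 0.637, 0.001, 0.001]
force: [-3.8, -0.6, 29.7]
finger_gap: 0.265
t 17.05 tcp [0.4391 0.1786 0.0579] head 79.15 tilt 0.12 F [-3.85 -0.59 29.68] T [-0.17  0.87  0.04] gap 0.265 q6 0.34
(300, 125) [0.4205 0.2572 0.0529]
(380, 125) [0.4484 0.2519 0.0515]
(420, 125) [0.4625 0.2492 0.0524]
(480, 125) [0.4837 0.2451 0.0517]
(300, 250) [0.4085 0.212  0.0518]
(490, 250) [0.4815 0.1981 0.0521]
(320, 330) [0.4164 0.1903 0.0802]
(470, 330) [0.4692 0.1654 0.0522]
t 17.15 tcp [0.439  0.1786 0.0579] head 79.15 tilt 0.11 F [-4.38 -0.76 28.99] T [-0.25  0.84  0.02] gap 0.260 q6 0.34
```

View pics/s1b.png

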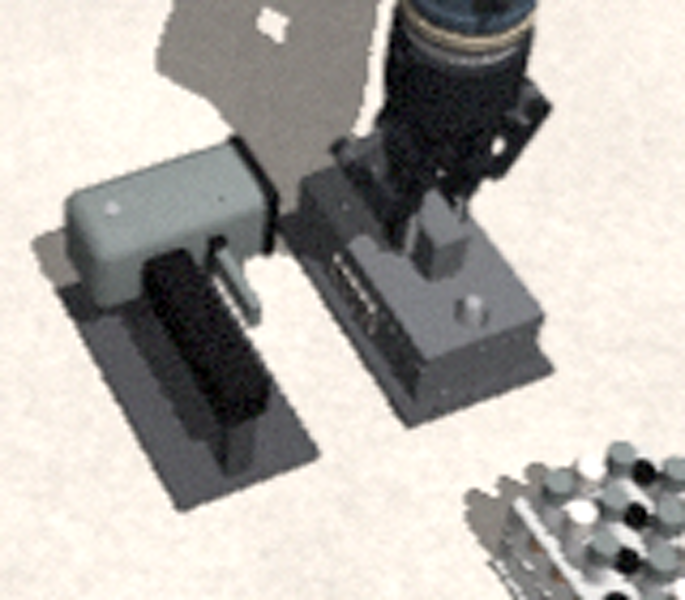

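View pics/w15b.png

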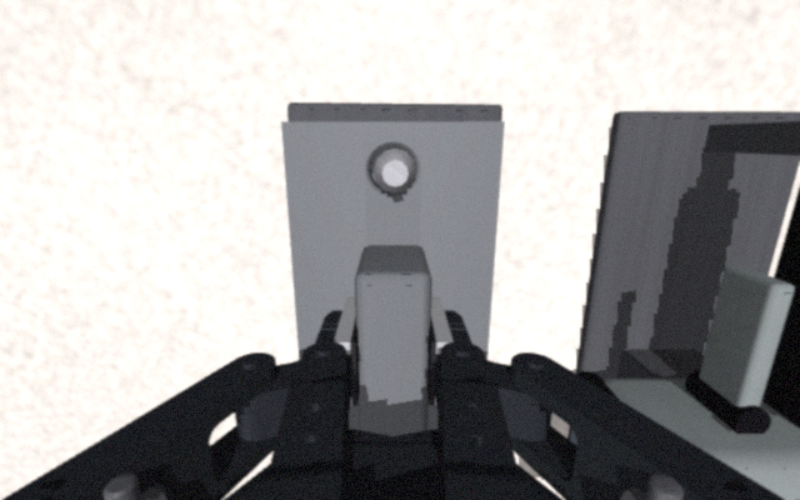

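```bash
python3 -m inch '[[1,[0,0,0],[0,0,0]],[1,[0,0,0],[0,0,0]],[1,[0,0,0],[0,0,0]],[1,[0,0,0],[0,0,0]],[1,[0,0,0],[0,0,0]]]' 110
python3 - <<'E'
from go import st
from station import sign_off
st(); print(sign_off())
E
```

```text
t: 17.65
tcp_pos: [0.4391, 0.1786, 0.0579]
tool_rot: [0.771, 0.637, 0.001, 0.001]
force: [-2.8, -1.4, 29.6]
finger_gap: 0.263
t 17.65 tcp [0.4391 0.1786 0.0579] head 79.15 tilt 0.12 F [-2.82 -1.43 29.58] T [-0.26  0.92 -0.05] gap 0.263 q6 0.34
the job is handed in; nothing more can be done
None
```

The job is done and handed in at 17.65 s, with the gripper still holding the two halves pressed together at about 30 N (grip set to 110 N).

- **Scan:** I squeezed the reader's trigger until the jaws stood about 42 mm apart. More grip force then barely moved them, so I took that as home on the stop. I let go, and the picture showed the blade back in its free position.
- **Fit:** I lifted the dark grey upper half by its rib and lowered it over the dowels, large hole on large dowel. I then pressed down until the height stopped changing (57.9 mm) while the force rose from 15 to 30 N.
- **Flush check:** The plate's top face measured 51.5 to 52.9 mm at all the points I could see, against 52 mm when closed. The scene picture shows the halves closed, and the wrist view shows the large dowel in its hole.
- **Not fully confirmed:**
  - The blade angle measured from the picture was about 0.23 rad, not the stated 0.25. That is within my reading error, and I relied on the firm stop instead.
  - A sideways force of 3 to 4 N and a tool tilt of 0.12° remained at the end.
  - I did not see the small dowel in its hole directly, because the gripper hid it.
- **Bystanders:** I never touched the rack, bottle, tip box or the coloured look-alikes.

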